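Chock a row of nickel rollers in the accordion maker's tray

TASK

The three nickel rollers in the wooden tray lie loose and can roll apart. Slide the tapered wooden chock, thin end first, lying flat and with its flat side along the nearest roller, into the gap between that roller and the slanted stop block, and push its thick end until the row is closed up against the far fence and the chock sits straight and jammed tight, staying so by itself. Drive it by feel with a firm but not violent push, and leave the mallet, cup, key and bellows corner where they are.

Things in the scene. Friction and masses are not known exactly. Their poses are not given: they have to be found in the camera images.
- tray: Fixed wooden tray, may be turned on the bench. Origin: underside, z up. Board x -110 to +130, y -150 to +150 mm, 12 mm thick; rollers and chock lie on it (z = 12). Rollers lie side by side along x, axes along y; a low rail (inner face y = +100, top z = 40, x -13 to +105 mm) stops their +y ends and leaves the chock's path free. Pushed tight to the fence their centres are at x = +84, +42, 0 mm.
- stop_block: Fixed dark wood block on the tray floor on the robot's side of the rollers, 28 x 130 x 44 mm high, axes parallel to the tray's. Origin: on its working face at the floor. That face is vertical, slanted 1 in 6: x = y/6 in its own frame, y -27 to +97 mm, so the gap narrows toward +y. Its place along tray x differs by several mm each start, so the chock's jamming depth differs by about 50 mm.
- chock: Loose wooden wedge, 160 g, 150 long, 40 mm high, lying flat. Origin: underside, mid-length; x points to the thin end (x = +75, 12 thick); thick end x = -75, 37 mm. Flat side y = -12 mm goes against the roller; sloping side runs from y = 0 (thin end) to +25 mm, goes against the stop block; so chock x is to point along tray +y.
- chock_thin_end (a point): Centre of the chock's thin end face, half-way up (20 mm above its underside).
- chock_thick_end (a point): Centre of the chock's thick end face, half-way up. Pushed here the chock slides with a few N; it may bind askew early (thin end swung toward the roller): let go, push again 5 to 14 mm to the roller's side of the middle, and it straightens and goes deeper. When straight and the row is closed, resistance rises steeply and about 14 N jams it for good.
- roller1_center (a point): Centre of the roller next to the fence. All three are solid nickel-plated cylinders, 42 mm diameter, 110 mm long, about 350 g, lying on their sides, free to roll.
- roller2_center (a point): Centre of the middle roller.
- roller3_center (a point): Centre of the roller nearest the robot and the stop block; the chock bears on it.
- cup: Bystander: small open pewter cup, 68 mm across, 75 mm high; origin under its centre.
- mallet: Bystander: bronze-headed mallet lying on its side, 240 mm long; origin underneath, x axis along the handle to the head.
- key: Bystander: cream celluloid key, 110 x 19 x 10 mm, lying flat; origin under its centre.
- bellows_corner: Bystander: red L-shaped bellows corner, legs 70 mm long, 30 mm high; origin at its outer corner on the bench.
- fence_face (a point): Foot of the inner face of the fence across the tray's far end, at x = +105, y = +40 mm of the tray, on the tray floor. The face is square to tray x, spans tray y -35 to +115 mm, and its top is 44 mm above the floor.
- tray_mouth (a point): Point on the tray floor at x = -30, y = -35 mm of the tray, by the mouth of the gap for the chock. The chock enters here and is driven along tray +y; the bare board from tray y = -150 to -30 mm is for setting it down.
Not all that is in view belongs to the job. What is shaped like the part that bears roller2_center but orange is not meant. Leave any green look-alike of the part that bears roller3_center alone.

How it is judged:
At the end, for the whole second after the job is handed in: The three rollers lie on the tray floor closed up to the far fence (total slack under 2.5 mm), the chock lies flat on the tray floor, in line with the rollers within 0.05 rad, at rest, and is jammed: it presses on both the nearest roller and the stop block with more than 1 N after being let go (x of roller1_center in the frame of tray above 0.0825 m and x of roller2_center in the frame of tray above 0.04 m and x of roller3_center in the frame of tray above -0.0025 m and height (world z) of each of roller1_center, roller2_center, roller3_center below 0.037 m and angle between chock's own z axis and vertical below 0.06 rad and height (world z) of chock below 0.016 m and angle between the x axis of chock and the y axis of tray, either way round below 0.05 rad and contact force between chock and roller3 above 1 N and contact force between chock and stop_block above 1 N and linear speed of each of chock, roller3 below 0.01 m/s); the robot touches nothing.
It fails at once if the chock, or the robot on anything, is driven violently (over 60 N) (contact force between chock and roller3 above 60 N or contact force between the arm and anything else above 60 N).
It fails at once if the cup, mallet, key or bellows corner is disturbed (moved over 20 mm) (distance of any of cup, mallet, key, bellows_corner from where it was at the start of the episode above 0.02 m).
It also fails if it takes over 67 s, if anything falls off the work surface, if the arm or the gripper's body presses on something with over 40 N, if the wrist force passes 120 N, or if a joint passes its speed limit or range.

ROBOT

A 6-joint arm with a two-finger parallel gripper is mounted at the origin on the work surface. World frame = base frame: x ahead of the robot, y to its left, z up, the work surface at z = 0. Lengths are in m, angles in rad, forces in N, time in s.
With the tool pointing down it reaches from about 0.375 to 0.9 m from the base axis. Payload 3.1 kg.
Tool frame: the origin (TCP) lies midway between the tips of the shut fingers; the grasp point (between the pads) lies 19 mm behind it; x points along the fingers, y is the direction in which the jaws open and shut, and the axes are right-handed (so a half turn about x gives the same grasp; the last joint's range is limited). The gripper opens to 87 mm and grips with 3 to 60 N. Pads are 19 mm wide; open, the fingers measure 117 mm over their backs; the gripper's body (75 mm by 190 mm) begins 51 mm behind the grasp point.
Start: joints at [-1.387, 0.527, 1.433, -0, 1.181, -0.178], TCP at [0.221, -0.585, 0.223] pointing down, gripper open.
Joint ranges: [-3.08, 3.08], [-0.75, 2.2], [0.22, 2.44], [-1.43, 4.57], [0, 2.65], [-2.85, 2.85]. Speed limits (rad/s): [2.79, 2.79, 3.14, 3.14, 3.14, 3.14].

INTERFACE

Orientations are given as a unit quaternion [x, y, z, w].
In Python, from rig import get_obs, imaging, robot gives the robot as it stands.
- The arm moves only by the shell command python3 -m inch 'ROWS' [FORCE]. ROWS is JSON, a list of rows, each a list of 3 entries, a list of its own where there are three numbers: the finger opening in mm, from 0 to 87, then the shift along the tool's x, y, z in mm, then the turn, a rotation vector about the tool's x, y, z in degrees. In form: [[grip, [dx, dy, dz], [wx, wy, wz]], ...]. A call has 1 to 12 rows; each row shifts and turns the pose as measured when the row begins, along the tool's axes as they then stand; what a row does not reach is not made up. A row lasts 1/8 s, in which the tool goes at most 62.5 mm and 10.7 degrees, less where a joint would pass 70% of its speed; a pose out of reach is approached as far as the arm can. A call with a gripper value outside its range is refused whole. The fingers move at their own pace and stop on an object; FORCE is the grip in N (left out, the last holds). Time passes only in rows, so rows that do not move let the fingers close. It gives the time, the measured TCP pose, the force and the opening at its end, in the units of the state.
- get_obs(): the state, without advancing time (a new reading comes with each control period).
- imaging.camera(name): name is "scene" or "side" or "wrist"; returns the picture (384x512x3 uint8, red, green, blue); there is no depth.
- imaging.camera_params(name): a dict with "camera_matrix" (3x3 intrinsics, pixels), "xyz" and "rotation" of the camera in the world. Camera axes: x right, y down, z forward; pixel columns grow to the right and rows downward; lengths in m; the calibration is good to about 2 mm. A picture is of the moment at which its call begins: read the wrist's pose just before it. camera_params takes no time and is no camera call; for the wrist camera it gives the pose at the moment of the call.
- robot.hand_in(): hands the job in, once; it reports no verdict.
Trained networks look in the newest picture that a camera, given by its name, has taken for a name from the list of things; names that differ only in an ending like _2 or _b are one class to them, and where a whole thing is asked for, a point or a joint stands for the part that bears it (a point fixed in the world has none). Each returns a list of dicts, best first, with "confidence" (0 to 1); they miss things now and then, are a little off and sometimes report something else, mostly with a low value. They report only what shows in the picture. A call takes as long as a camera call. They do not tell look-alikes from the thing itself.
- imaging.cut_out(camera, target): "pixels" (384x512 bool, what is visible of it) and "box" ([centre column, centre row, width, height] in pixels, round what is visible of it).
- imaging.tip_of(camera, target): "pixel" ([column, row] in pixels: a listed point, or the origin of a listed thing).
The state is a dict: "time": time; "q": joint angles; "joint_velocities": joint speeds; "joint_torque": joint torques, N m; "position": TCP position; "tool_rot": TCP orientation; "ft_force": force on the tool from outside, world axes, zero at the start; "moment": the same for the moment, N m; "grip_width": finger opening in m.
Only numpy, scipy, OpenCV 4.12 (cv2) and the standard library are available. Lean on these libraries where they do the work, as an engineer would, in place of code of your own. Each camera call takes 0.05 s, during which the arm holds its last target. There are 200 camera calls.

## Working session

There is one attempt and no reset: what is moved stays moved. The work goes in short steps, Python scripts to look and compute and a shell command to move; the robot and the scene stay as the last step left them, time stands still between calls to the robot, and variables do not carry over. Pictures are saved under pics/ and viewed, about 8 in all and at most 12, crops included, and the job is handed in when it is done.

```bash
mkdir -p pics; ls; cat > h.py <<'E'
import numpy as np, cv2
from scipy.spatial.transform import Rotation as R
from rig import get_obs, imaging, robot
def P(c):
    p=imaging.camera_params(c); K=np.array(p["camera_matrix"]);t=np.array(p["xyz"]);r=np.array(p["rotation"])
    if r.shape!=(3,3): r=R.from_quat(r).as_matrix()
    return K,t,r
def ray(c,px,z):
    K,t,r=P(c); d=r@np.linalg.inv(K)@np.array([px[0],px[1],1.]); return t+d*(z-t[2])/d[2]
def proj(c,X):
    K,t,r=P(c); p=K@(r.T@(np.asarray(X)-t)); return p[:2]/p[2]
def save(c,name,crop=None,s=1):
    im=imaging.camera(c)[:,:,::-1]
    o=im
    if crop: o=im[crop[1]:crop[3],crop[0]:crop[2]]
    cv2.imwrite("pics/"+name,cv2.resize(o,None,fx=s,fy=s,interpolation=cv2.INTER_CUBIC)); return im
E
python3 - <<'E'
from h import *
a=save("scene","a.png");b=save("side","b.png")
cv2.imwrite("pics/ab.png",cv2.resize(np.vstack([a,b]),(800,600)) if 0 else np.vstack([a,b])[:, :])
for c in("scene","side"):
  print(c,P(c)[1])
  for t in["tray","stop_block","chock","chock_thin_end","chock_thick_end","roller1_center","roller2_center","roller3_center","fence_face","tray_mouth","cup","mallet","key","bellows_corner"]:
    print(t,[(np.round(d["pixel"]).tolist(),round(d["confidence"],2)) for d in imaging.tip_of(c,t)][:4])
print(get_obs())
E
```

```text
pics
scene [1.03395626 0.2776616  0.71711206]
tray [([281.0, 234.0], 0.75)]
stop_block [([285.0, 214.0], 0.77), ([281.0, 234.0], 0.44)]
chock [([154.0, 188.0], 0.71)]
chock_thin_end [([181.0, 186.0], 0.67)]
chock_thick_end [([126.0, 181.0], 0.88)]
roller1_center [([292.0, 252.0], 0.7), ([401.0, 295.0], 0.16)]
roller2_center [([326.0, 168.0], 0.86), ([293.0, 240.0], 0.8), ([264.0, 320.0], 0.7), ([126.0, 182.0], 0.57)]
roller3_center [([388.0, 176.0], 0.94), ([297.0, 228.0], 0.67)]
fence_face [([286.0, 272.0], 0.83)]
tray_mouth [([273.0, 216.0], 0.95)]
cup [([431.0, 237.0], 0.95)]
mallet [([105.0, 240.0], 0.66), ([180.0, 186.0], 0.6), ([290.0, 256.0], 0.31)]
key [([404.0, 296.0], 0.87), ([284.0, 234.0], 0.43)]
bellows_corner [([364.0, 323.0], 0.98), ([288.0, 215.0], 0.71)]
side [-0.13028458  0.66129231  0.8479565 ]
tray [([241.0, 213.0], 0.92), ([207.0, 194.0], 0.25)]
stop_block [([248.0, 220.0], 0.6), ([316.0, 166.0], 0.6)]
chock [([327.0, 156.0], 0.81)]
chock_thin_end [([316.0, 164.0], 0.72)]
chock_thick_end [([335.0, 137.0], 0.97), ([162.0, 317.0], 0.4), ([254.0, 207.0], 0.19)]
roll
[... 478 characters left out ...]
.77), ([335.0, 140.0], 0.41)]
{'time': 1.5, 'q': array([-1.38748698e+00,  5.27479633e-01,  1.43266767e+00,  3.99815020e-07,
        1.18143650e+00, -1.78488297e-01]), 'joint_velocities': array([-0.00015401,  0.00052728, -0.00072287, -0.00168642, -0.00075156,
       -0.0004523 ]), 'joint_torque': array([ 1.80497038e-03, -4.40004086e+01, -1.76976979e+01,  6.34685531e-02,
        5.05482685e-02, -2.50391537e-05]), 'position': array([ 0.22125431, -0.58451093,  0.22257124]), 'tool_rot': array([ 0.69556863,  0.12721509, -0.69556835,  0.12722135]), 'ft_force': array([-0.93416654,  0.074479  ,  0.20555357]), 'moment': array([-0.00383977,  0.02669294, -0.02545431]), 'grip_width': 0.08714981652044027}
```

View pics/a.png

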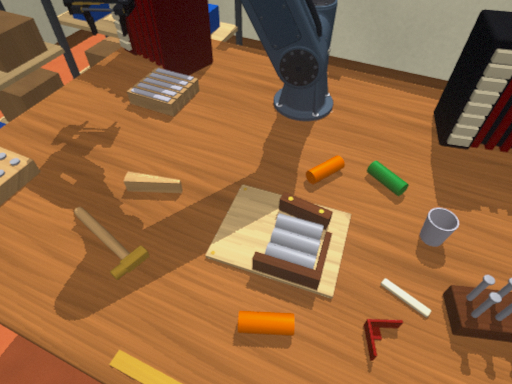

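View pics/b.png

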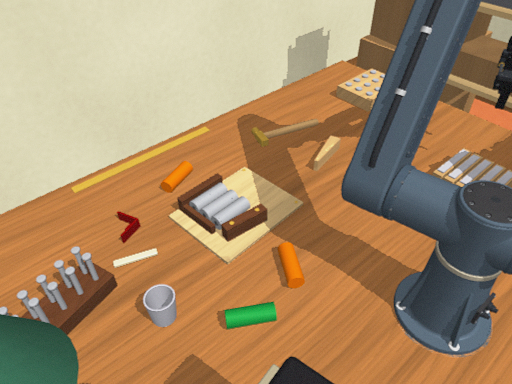

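The tray is at scene (281,240), with three nickel rollers inside it at about (297,228), (293,240) and (292,252). The orange cylinders at (326,168) and (266,322) and the green one at (388,177) are look-alikes to leave alone. There is only one chock, at (154,184), with its thick end on the left. The mallet is nearby at (105,240).

```bash
python3 - <<'E'
from h import *
def tri(a,b):
    A=[];y=[]
    for c,px in(("scene",a),("side",b)):
        K,t,r=P(c);d=r@np.linalg.inv(K)@np.array([*px,1.]);d/=np.linalg.norm(d);M=np.eye(3)-np.outer(d,d);A.append(M);y.append(M@t)
    return np.linalg.lstsq(np.vstack(A),np.hstack(y),rcond=None)[0]
for t in["tray","tray_mouth","fence_face","stop_block","chock","chock_thin_end","chock_thick_end","mallet","cup","roller1_center","roller2_center","roller3_center"]:
    r=[]
    for c in("scene","side"):
        if t==("tray"): imaging.camera(c)
        l=imaging.tip_of(c,t)
        if t=="roller3_center": l=[d for d in l if proj("scene",[.55,0,0]) is not None and 215<d["pixel"][0 if c=="side" else 1]<240 and (c=="side" or d["pixel"][0]<330)]
        if t=="roller2_center": l=[d for d in l if (c=="scene" and abs(d["pixel"][1]-240)<6) or (c=="side" and abs(d["pixel"][0]-224)<6)]
        r.append(l[0]["pixel"] if l else None)
    if None in [type(x) if x is None else 1 for x in r] or any(x is None for x in r): print(t,"miss");continue
    z={"tray":0,"tray_mouth":.012,"fence_face":.012,"stop_block":.012,"chock":0,"chock_thin_end":.02,"chock_thick_end":.02,"mallet":0,"cup":0}.get(t,.033)
    print(t,np.round(tri(*r)*1000),np.round(ray("scene",r[0],z)*1000)[:2],np.round(ray("side",r[1],z)*1000)[:2])
im=imaging.camera("scene")
cv2.imwrite("pics/c.png",cv2.resize(im[150:310,70:370,::-1],None,fx=2.6,fy=2.6,interpolation=cv2.INTER_CUBIC))
E
```

```text
tray [546. 137. -11.] [554. 140.] [537. 143.]
tray_mouth [520. 103.   6.] [525. 107.] [515. 104.]
fence_face [656. 180.  13.] [657. 184.] [656. 175.]
stop_block [500. 136.   2.] [505. 134.] [492. 147.]
chock [ 559. -247.  -13.] [ 567. -238.] [ 548. -233.]
chock_thin_end [ 532. -160.   14.] [ 536. -155.] [ 527. -155.]
chock_thick_end [ 581. -309.    8.] [ 589. -299.] [ 572. -297.]
mallet [ 745. -245.   -5.] [ 744. -250.] [ 736. -229.]
cup [407. 478.   9.] [399. 480.] [412. 477.]
roller1_center [631. 186.  48.] [619. 178.] [645. 182.]
roller2_center [579. 173.  39.] [576. 176.] [584. 165.]
roller3_center [542. 171.  32.] [542. 171.] [541. 173.]
```

View pics/c.png

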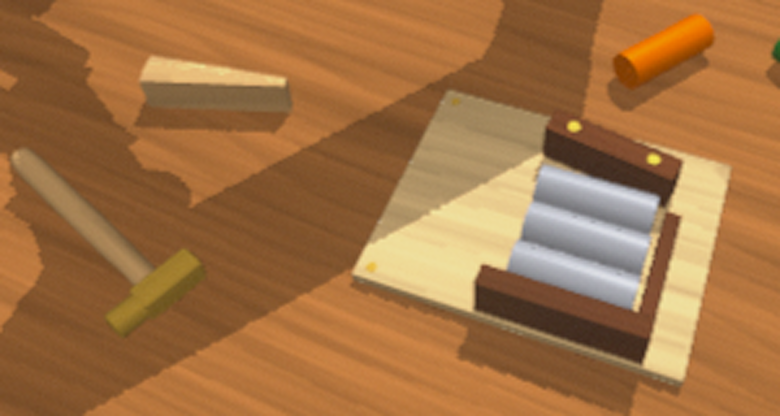

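The crop is clear. All four tray board corners are visible at crop (450,92), (730,168), (683,382) and (353,275). The chock lies flat with its thin end pointing right, its flat side toward the camera and its sloping side toward the robot, so it only needs a small yaw. I'll fit the poses next.

```bash
python3 - <<'E'
from h import *
from scipy.optimize import least_squares as ls
cr=lambda p:(np.array(p)+.5)/2.6+[69.5,149.5]
def fit(loc,px,z,x0,n):
    loc=np.array(loc,float);W=[]
    f=lambda v:(np.array([proj("scene",[v[0]+np.cos(v[2])*l[0]-np.sin(v[2])*l[1],v[1]+np.sin(v[2])*l[0]+np.cos(v[2])*l[1],l[2]]) for l in loc])-px).ravel()
    s=ls(f,x0); print(n,np.round(s.x[:2]*1000,1),"yaw deg",round(np.degrees(s.x[2]),2),"resid",np.round(s.fun,1))
fit([[-.11,-.15,.012],[-.11,.15,.012],[.13,.15,.012],[.13,-.15,.012]],[cr(p) for p in[(450,92),(730,168),(683,382),(353,275)]],0,[.55,.14,0],"tray")
# chock: x to thin; corners top: thick/slope, thick/flat, thin/flat, thin/slope + bottoms near
fit([[-.075,.025,.04],[-.075,-.012,.04],[.075,-.012,.04],[-.075,-.012,0],[.075,-.012,0]],[cr(p) for p in[(150,57),(141,82),(290,84),(146,104),(290,109)]],0,[.56,-.24,1.8],"chock")
imaging.camera("scene")
for t in("tray","chock","stop_block","roller3_center"):
    for d in imaging.cut_out("scene",t)[:3]: print(t,d["box"],round(d["confidence"],2),d["pixels"].sum())
print(P("wrist"), get_obs()["time"])
E
```

```text
tray [549.  139.7] yaw deg 4.77 resid [-0.9 -1.1  1.1 -0.6  0.6  0.8 -0.9 -0.1]
chock [ 555.9 -232.9] yaw deg 113.53 resid [-0.4 -0.7 -0.5 -0.4 -1.4 -0.2  1.5  1.2  0.8  0.2]
tray [153.6, 180.9, 62.3, 20.8] 0.67 926
tray [276.9, 241.1, 146.5, 114.2] 0.57 7415
chock [153.3, 182.7, 60.0, 23.4] 0.81 965
stop_block [304.9, 211.2, 52.0, 36.6] 0.57 983
roller3_center [298.3, 227.4, 47.0, 25.6] 0.7 718
(array([[292.71102412,   0.        , 255.24915369],
       [  0.        , 292.71102412, 195.21343079],
       [  0.        ,   0.        ,   1.        ]]), array([ 0.28531273, -0.55884034,  0.3849189 ]), array([[ 3.53435210e-01, -9.04559757e-01, -2.38443283e-01],
       [-9.35458958e-01, -3.41678996e-01, -9.03991215e-02],
       [ 3.00345960e-04,  2.55004137e-01, -9.66939915e-01]])) 3.1
```

```bash
cat >> h.py <<'E'
def go(x,y,z,phi=None):
    """print shift (tool axes, mm) to reach xyz (mm), and turn about tool x (deg) for tool-y yaw phi (mod 180); turn is meant before the shift: shift2 given in turned axes"""
    o=get_obs(); r=R.from_quat(o["tool_rot"]); M=r.as_matrix(); p=o["position"]*1000
    yaw=np.degrees(np.arctan2(M[1,1],M[0,1])); d=np.array([x,y,z])-p
    print("t",round(o["time"],2),"pos",np.round(p,1),"yyaw",round(yaw,1),"tilt",np.round(M[2],3),"F",np.round(o["ft_force"],1),"grip",round(o["grip_width"]*1000,1),"q6",round(o["q"][5],2))
    print("shift now",np.round(M.T@d,1))
    if phi is not None:
        t=-((phi-yaw+90)%180-90)
        M2=(r*R.from_rotvec([np.radians(t),0,0])).as_matrix()
        # keep the tool truly down in the turned axes
        c,s=np.cos(np.radians(phi)),np.sin(np.radians(phi))
        print("turn x",round(t,1),"shift after turn",np.round(M2.T@d,1))
E
python3 - <<'E'
from h import *
r=R.from_quat(get_obs()["tool_rot"]).as_matrix(); K,t,rc=P("wrist")
print(np.round(r,3)); print("cam in tool",np.round(r.T@(t-get_obs()["position"])*1000,1)); print(np.round(r.T@rc,3))
go(500,-260,222,18.8)
E
```

```text
[[-0.     0.354 -0.935]
 [ 0.    -0.935 -0.354]
 [-1.    -0.     0.   ]]
cam in tool [-162.4   -1.3  -69. ]
[[-0.    -0.255  0.967]
 [ 1.    -0.001  0.   ]
 [ 0.001  0.967  0.255]]
t 3.1 pos [ 221.2 -584.5  222.6] yyaw -69.3 tilt [-1. -0.  0.] F [-0.6 -0.2 -1.2] grip 87.2 q6 -0.18
shift now [   0.6 -204.8 -375.6]
turn x -88.1 shift after turn [   0.6  368.5 -217.3]
```

```bash
python3 -m inch '[[87,[0,-28,-53],[0,0,0]],[87,[0,-28,-53],[0,0,0]],[87,[0,-28,-53],[0,0,0]],[87,[0,-28,-53],[0,0,0]],[87,[0,-28,-53],[0,0,0]],[87,[0,-28,-53],[0,0,0]],[87,[0,-28,-53],[0,0,0]],[87,[0,-28,-53],[0,0,0]],[87,[0,0,0],[-10,0,0]],[87,[0,0,0],[-10,0,0]],[87,[0,0,0],[-10,0,0]],[87,[0,0,0],[-10,0,0]]]'; python3 -m inch '[[87,[0,0,0],[-10,0,0]],[87,[0,0,0],[-10,0,0]],[87,[0,0,0],[-10,0,0]],[87,[0,0,0],[-10,0,0]],[87,[0,0,0],[-10,0,0]]]'; python3 - <<'E'
from h import *
go(546,-203,222,18.8)
E
```

```text
time: 4.6
position: [0.5513, -0.2165, 0.2228]
tool_rot: [0.607, 0.361, -0.606, 0.367]
ft_force: [-0.4, -0.4, 0.6]
grip_width: 0.0868
time: 5.22
position: [0.5514, -0.2163, 0.223]
tool_rot: [0.386, 0.589, -0.388, 0.595]
ft_force: [-0.8, -0.9, -0.7]
grip_width: 0.0871
t 5.22 pos [ 551.4 -216.3  223. ] yyaw 23.7 tilt [-1.     0.003  0.009] F [-0.8 -0.9 -0.7] grip 87.1 q6 -0.97
shift now [  0.9   0.3 -14.3]
turn x 4.9 shift after turn [  0.9  -0.9 -14.3]
```

```bash
python3 -m inch '[[87,[0,0,-14],[5,0,0]],[87,[0,0,0],[0,0,0]]]' | tail -1; python3 - <<'E'
from h import *
im=save("wrist","d.png",None,1.5)
for t in("chock","chock_thin_end","chock_thick_end"):
    for d in imaging.tip_of("wrist",t)[:2]: print(t,np.round(d["pixel"]),round(d["confidence"],2),np.round(ray("wrist",d["pixel"],0 if t=="chock" else .02)*1000)[:2])
d=imaging.cut_out("wrist","chock")[0]; print(d["box"],d["confidence"])
m=d["pixels"].astype(np.uint8); c=max(cv2.findContours(m,0,2)[0],key=cv2.contourArea)
print(cv2.approxPolyDP(c,4,True).reshape(-1,2).tolist())
go(556,-233,30,18.8)
E
```

```text
grip_width: 0.0875
chock [253. 192.] 0.78 [ 553. -233.]
chock_thin_end [257. 144.] 0.76 [ 537. -168.]
chock_thick_end [253. 248.] 0.94 [ 577. -303.]
[252.7, 191.8, 27.4, 106.3] 0.58
[[254, 139], [242, 245], [267, 246], [262, 140]]
t 5.72 pos [ 546.6 -204.7  223.1] yyaw 18.6 tilt [-1.     0.005  0.011] F [-0.1  0.7 -0.1] grip 87.1 q6 -0.87
shift now [193.4  -1.   27.8]
turn x -0.2 shift after turn [193.4  -1.1  27.7]
```

View pics/d.png

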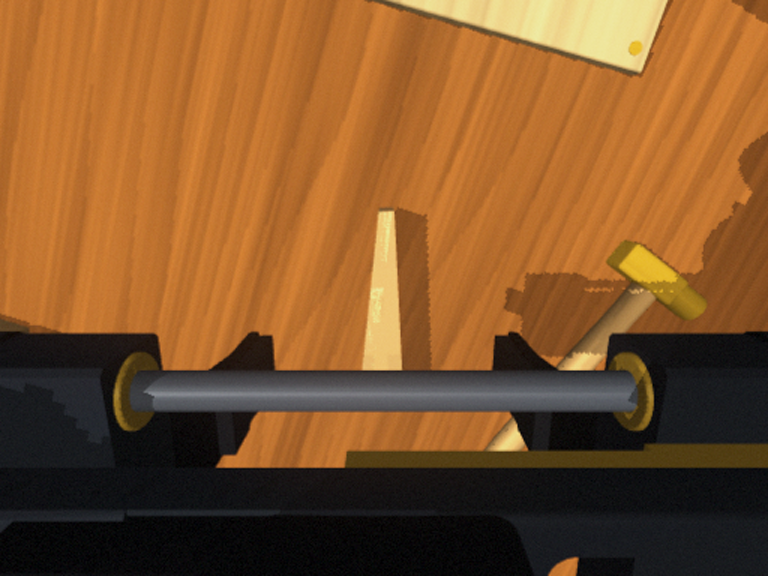

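```bash
python3 - <<'E'
from h import *
p=[np.array(v)/1.5 for v in[(378,208),(395,208),(362,370),(401,370)]]
w=[ray("wrist",q,.04)[:2]*1000 for q in p]; print(np.round(w,1))
for a,b in((2,0),(3,1)):
    d=w[b]-w[a]; print(np.degrees(np.arctan2(d[1],d[0])),np.hypot(*d))
print(np.hypot(*(w[1]-w[0])),np.hypot(*(w[3]-w[2])))
E
```

```text
[[ 528.7 -162.6]
 [ 541.2 -158.4]
 [ 558.9 -296.4]
 [ 590.5 -285.8]]
102.70192465850658 137.19042266673915
111.16898696590046 136.66545319571327
13.14378279868693 33.36707538759551
```

```bash
python3 - <<'E'
from h import *
for p in((78,209),(123,255)): print(np.round(ray("scene",p,.015)*1000))
print(np.round(ray("wrist",(330,299),.015)*1000))
go(569,-270,14,17.2)
E
```

```text
[ 710. -360.   15.]
[ 771. -169.   15.]
[ 709. -346.   15.]
t 5.72 pos [ 546.6 -204.7  223.1] yyaw 18.6 tilt [-1.     0.005  0.011] F [-0.1  0.7 -0.1] grip 87.1 q6 -0.87
shift now [209.8  -0.6  66.8]
turn x 1.4 shift after turn [209.8   1.1  66.8]
```

```bash
python3 -m inch '[[87,[0,1,34],[1.4,0,0]],[87,[40,0,33],[0,0,0]],[75,[45,0,0],[0,0,0]],[75,[45,0,0],[0,0,0]],[75,[40,0,0],[0,0,0]],[75,[20,0,0],[0,0,0]],[75,[0,0,0],[0,0,0]]]'|tail -4; python3 - <<'E'
from h import *
go(569,-270,7,17.2)
E
```

```text
position: [0.5744, -0.277, 0.0294]
tool_rot: [0.418, 0.562, -0.42, 0.576]
ft_force: [0.3, -1.0, 0.6]
grip_width: 0.0752
t 6.6 pos [ 574.4 -277.    29.4] yyaw 17.3 tilt [-1.     0.01   0.018] F [ 0.3 -1.   0.6] grip 75.2 q6 -0.92
shift now [22.2 -3.3 -8.7]
turn x 0.1 shift after turn [22.2 -3.3 -8.7]
```

```bash
python3 -m inch '[[75,[11,-3,-9],[0,1,-0.6]],[75,[11,0,0],[0,0,0]],[75,[0,0,0],[0,0,0]],[15,[0,0,0],[0,0,0]],[15,[0,0,0],[0,0,0]],[15,[0,0,0],[0,0,0]],[15,[0,0,0],[0,0,0]],[15,[0,0,0],[0,0,0]],[15,[0,0,0],[0,0,0]]]' 25|tail -4; python3 - <<'E'
from h import *
go(569,-270,7,17.2)
E
```

```text
position: [0.5713, -0.2709, 0.01]
tool_rot: [0.419, 0.567, -0.419, 0.572]
ft_force: [0.4, -0.6, -0.7]
grip_width: 0.0314
t 7.72 pos [ 571.3 -270.9   10. ] yyaw 17.3 tilt [-1.     0.003  0.005] F [ 0.4 -0.6 -0.7] grip 31.4 q6 -0.92
shift now [ 3.  -2.  -1.5]
turn x 0.1 shift after turn [ 3.  -2.  -1.5]
```

```bash
python3 -m inch '[[15,[-40,0,0],[0,0,0]],[15,[-50,0,0],[0,0,0]],[15,[0,0,0],[8.5,0,0]],[15,[0,0,0],[8.5,0,0]],[15,[0,0,0],[0,0,0]]]'|tail -4; python3 - <<'E'
from h import *
go(522,-20,100,0.3)
E
```

```text
position: [0.5699, -0.2698, 0.1011]
tool_rot: [-0.501, -0.498, 0.501, -0.5]
ft_force: [-0.6, 0.1, -1.5]
grip_width: 0.0317
t 8.35 pos [ 569.9 -269.8  101.1] yyaw -0.1 tilt [-1.     0.002  0.002] F [-0.6  0.1 -1.5] grip 31.7 q6 -0.62
shift now [   0.4  -48.5 -249.7]
turn x -0.4 shift after turn [   0.4  -46.6 -250.1]
```

```bash
python3 -m inch '[[15,[0,-10,-50],[0,0,0]],[15,[0,-10,-50],[0,0,0]],[15,[0,-10,-50],[0,0,0]],[15,[0,-10,-50],[0,0,0]],[15,[0,-9,-50],[0,0,0]],[15,[0,0,0],[0,0,0]],[15,[0,0,0],[0,0,0]]]'|tail -1; python3 - <<'E'
from h import *
im=save("wrist","e.png",None,1.5)
go(522,1,100,0.3)
E
```

```text
grip_width: 0.0317
t 9.28 pos [517.9 -14.6  97.6] yyaw 0.7 tilt [-1.    -0.001  0.002] F [-0.3 -0.  -0.7] grip 31.5 q6 -0.25
shift now [ -2.5   4.3 -15.5]
turn x 0.4 shift after turn [ -2.5   4.2 -15.6]
```

View pics/e.png

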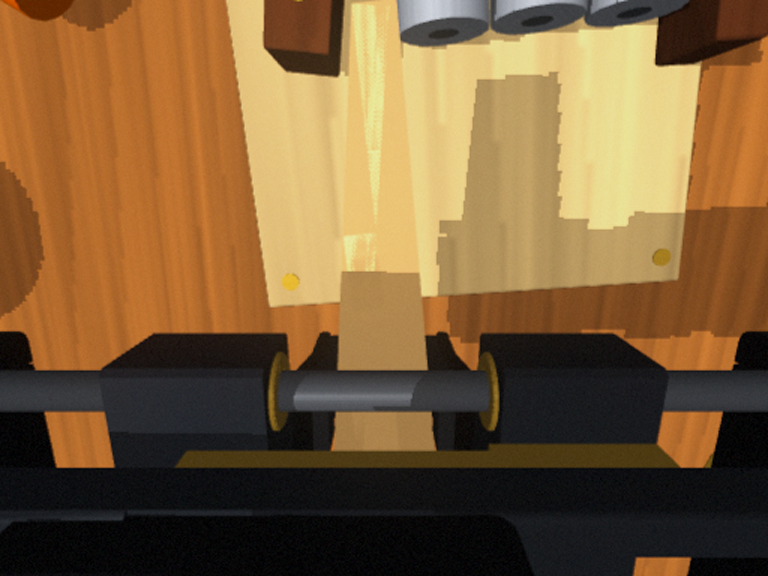

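```bash
python3 - <<'E'
from h import *
g=lambda p,z:ray("wrist",np.array(p)/1.5,z)[:2]*1000
a=g((268,306),.012);b=g((680,278),.012);e=b-a;y=np.arctan2(e[1],e[0]);print("yaw",np.degrees(y),"len",np.hypot(*e),a,b)
l=g((228,0),.012);d=a-l;print("left edge yaw",np.degrees(np.arctan2(d[0],-d[1])))
T=lambda w:np.array([[np.cos(y),np.sin(y)],[-np.sin(y),np.cos(y)]])@(w-a)+[-110,-150]
r=a-np.array([[np.cos(y),-np.sin(y)],[np.sin(y),np.cos(y)]])@[-110,-150];print("origin",r)
for n,p,z in[("r3 L",(398,20),.033),("r3 R",(488,18),.033),("r2 L",(492,13),.033),("r2R",(585,8),.033),("r1 L",(587,10),.033),("blk corner top R",(345,0),.056),("blk bottom corner",(337,75),.012),("blk front top R",(334,50),.056),("blk front bottom L",(285,70),.012),("fence corner low",(662,65),.012)]: print(n,np.round(T(g(p,z)),1))
for n,p in[("flat far",(404,20)),("flat mid",(420,272)),("flat near",(434,440)),("slope far",(355,20)),("slope mid",(341,272))]: print(n,np.round(T(g(p,.1276)),1))
E
```

```text
yaw 4.746197491325891 len 240.09876699642643 [449.28856688 -18.59360376] [688.56403424   1.27266498]
left edge yaw 4.011639197454535
origin [546.5000661  139.99367323]
r3 L [-25.5 -12.5]
r3 R [ 15.7 -14.6]
r2 L [ 17.5 -12.7]
r2R [ 59.8 -13.7]
r1 L [ 60.8 -14.6]
blk corner top R [-47.7 -10.7]
blk bottom corner [-57.3 -29.1]
blk front top R [-54.1 -28.7]
blk front bottom L [-83.8 -24.8]
fence corner low [109.4 -36.2]
flat far [-28.7 -41.2]
flat mid [ -27.8 -110.2]
flat near [ -25.9 -169.2]
slope far [-41.7 -40.2]
slope mid [ -52.  -108.5]
```

The picture shows the chock held, with its thin end about to pass between the block corner (337,75) and the roller end (398,20). Tray yaw comes out at 4.75° and the board edge measures 240.1 mm, as it should. The rollers have roughly 4.5 mm of slack. I'll trim the yaw by −1.25°, lower the chock, then feed it in.

```bash
python3 -m inch '[[15,[0,-2,-2],[1.3,0,0]],[15,[40,0,0],[0,0,0]],[15,[25,0,0],[0,0,0]],[15,[0,0,0],[0,0,0]]]'|tail -1; python3 - <<'E'
from h import *
go(516,-13,23,-0.55)
im=save("wrist","f.png",None,1.5)
E
```

```text
grip_width: 0.0318
t 9.78 pos [518.9 -17.6  31.7] yyaw -1.1 tilt [-1.     0.004  0.004] F [ 0.3  0.1 -1.1] grip 31.8 q6 -0.23
shift now [ 8.7 -3.  -4.6]
turn x -0.5 shift after turn [ 8.7 -3.  -4.6]
```

View pics/f.png

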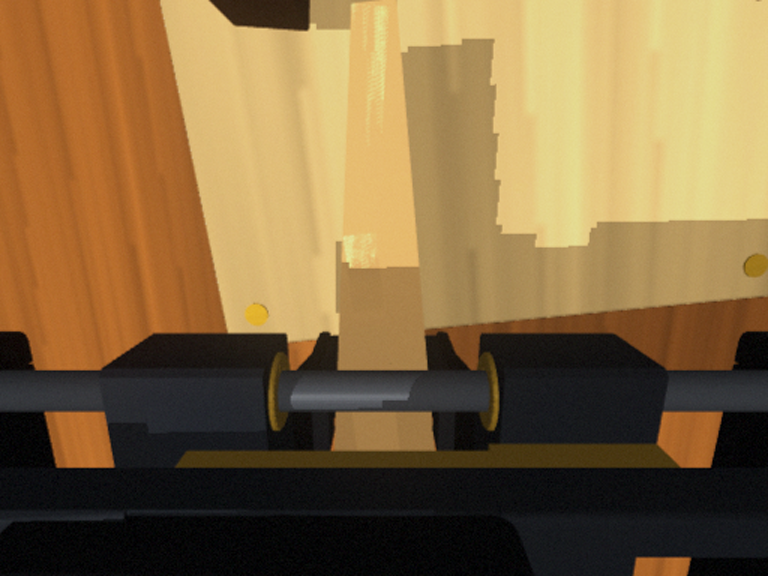

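```bash
python3 - <<'E'
from h import *
g=lambda p,z:ray("wrist",np.array(p)/1.5,z)[:2]*1000
y=np.radians(4.75)
T=lambda w:np.array([[np.cos(y),np.sin(y)],[-np.sin(y),np.cos(y)]])@(w-[546.5,140])
for p in((388,5),(419,266),(427,345),(352,5),(343,200)): print(p,np.round(T(g(p,.0617)),1))
for p in((309,30),(229,340)): print(p,np.round(T(g(p,.012)),1))
print(T(np.array([518.9,-17.6])))
E
```

```text
(388, 5) [-28.  -40.6]
(419, 266) [ -25.5 -112.1]
(427, 345) [ -25.  -138.4]
(352, 5) [-37.5 -39.6]
(343, 200) [-46.3 -89.9]
(309, 30) [-55.5 -29.6]
(229, 340) [-108.4 -147.3]
[ -40.55578137 -154.77321667]
```

```bash
python3 -m inch '[[15,[5,-3,-5],[0.7,0,0]],[15,[4,0,0],[0,0,0]],[15,[0,0,0],[0,0,0]]]'|tail -1; python3 - <<'E'
from h import *
y=np.radians(4.75);w=np.array([[np.cos(y),-np.sin(y)],[np.sin(y),np.cos(y)]])@[-43,-75]+[546.5,140]; print(w)
go(*w,22.5)
E
```

```text
grip_width: 0.0313
[509.85829896  61.69683439]
t 10.2 pos [518.1 -13.3  25.3] yyaw -1.9 tilt [-1.     0.01   0.005] F [ 0.2  0.3 -1.1] grip 31.3 q6 -0.2
shift now [  2.3 -10.7 -74.7]
```

```bash
python3 -m inch '[[15,[2,-2,-10],[0,0,-0.5]],[15,[0,-2,-10],[0,0,0]],[15,[0,-1,-10],[0,0,0]],[15,[0,-2,-10],[0,0,0]]]'|sed -n '2p;4p'; python3 -m inch '[[15,[0,-1,-9],[0,0,0]],[15,[0,-1,-9],[0,0,0]],[15,[0,-1,-9],[0,0,0]],[15,[0,-1,-9],[0,0,0]]]'|sed -n '2p;4p';python3 - <<'E'
from h import *
go(509.9,61.7,22.5)
E
```

```text
position: [0.5128, 0.0295, 0.0237]
ft_force: [-0.8, 0.1, -0.9]
position: [0.5094, 0.0688, 0.0235]
ft_force: [-0.3, -0.8, -0.0]
t 11.2 pos [509.4  68.8  23.5] yyaw -1.8 tilt [-1.     0.003  0.005] F [-0.3 -0.8 -0. ] grip 31.8 q6 -0.04
shift now [1.  0.7 7.1]
```

```bash
python3 -m inch '[[15,[1,0,0],[0,0,0]],[50,[0,0,0],[0,0,0]],[50,[0,0,0],[0,0,0]],[50,[0,0,0],[0,0,0]],[50,[-35,0,0],[0,0,0]],[50,[-40,0,0],[0,0,0]],[0,[0,0,40],[0,0,0]],[0,[0,0,40],[0,0,0]],[0,[0,0,0],[0,0,0]],[0,[0,0,0],[0,0,0]]]'|sed -n '2p;4,5p';python3 - <<'E'
from h import *
y=np.radians(4.75)
im=save("wrist","g.png",None,1.5)
for x in(-39.5,-33):
  w=np.array([[np.cos(y),-np.sin(y)],[np.sin(y),np.cos(y)]])@[x,-130]+[546.5,140]; print(x,w)
  go(*w,22.5)
E
```

```text
position: [0.5079, -0.0136, 0.1009]
ft_force: [-0.7, 0.1, -0.5]
grip_width: 0.0178
-39.5 [517.90072963   7.17556048]
t 12.5 pos [508.1 -13.5 100.9] yyaw -1.8 tilt [-1.     0.006  0.006] F [-0.5 -0.6  0.5] grip 13.9 q6 -0.21
shift now [ 78.4   8.7 -21.5]
-33 [524.37840539   7.71381383]
t 12.5 pos [508.1 -13.5 100.9] yyaw -1.8 tilt [-1.     0.006  0.006] F [-0.5 -0.6  0.5] grip 13.9 q6 -0.21
shift now [ 78.4  15.1 -22.2]
```

View pics/g.png

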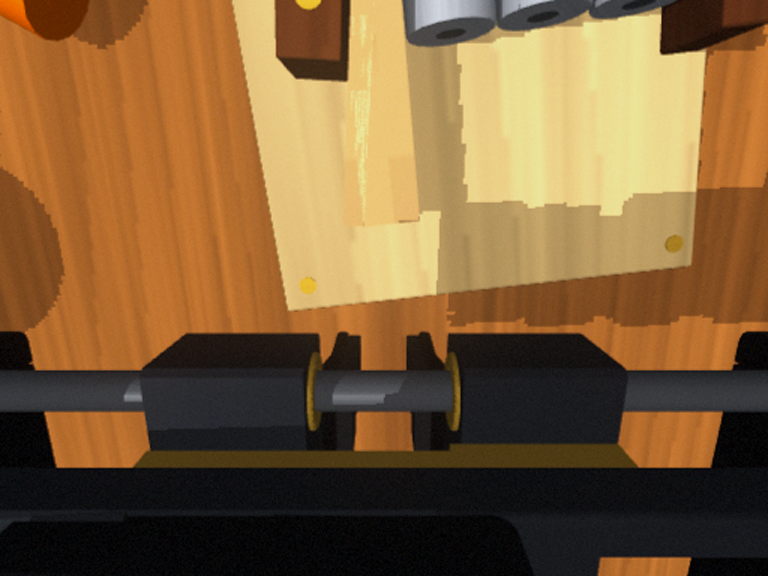

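```bash
cat >> h.py <<'E'
Y=np.radians(4.75)
T=lambda w:np.array([[np.cos(Y),np.sin(Y)],[-np.sin(Y),np.cos(Y)]])@(np.asarray(w)[:2]-[546.5,140])
Wd=lambda t:np.array([[np.cos(Y),-np.sin(Y)],[np.sin(Y),np.cos(Y)]])@np.asarray(t)+[546.5,140]
g=lambda p,z:T(ray("wrist",np.array(p)/1.5,z)[:2]*1000)
E
python3 - <<'E'
from h import *
for p in((418,220),(404,2),(345,224),(357,2)): print(p,np.round(g(p,.052),1))
print(np.round(g((290,310),.012),1),np.round(g((691,265),.012),1))
E
```

```text
(418, 220) [ -29.2 -101.6]
(404, 2) [-26.4 -10.1]
(345, 224) [-64.  -99.5]
(357, 2) [-46.1  -7.9]
[-107.3 -150.2] [ 129.8 -150.5]
```

```bash
python3 - <<'E'
from h import *
w=Wd([-43,-128]);print(w); go(*w,24,-1)
E
python3 -m inch '[[0,[0,5,-24],[0,0,0]],[0,[0,0,0],[0,0,0]],[0,[40,0,0],[0,0.3,-0.3]],[0,[37,0,0],[0,0,0]],[0,[0,0,0],[0,0,0]]]'|sed -n '2p;4,5p';python3 - <<'E'
from h import *
print(T(get_obs()["position"]*1000)); go(*Wd([-43,-100]),24,4.75)
E
```

```text
[514.24713395   8.87886276]
t 12.5 pos [508.1 -13.5 100.9] yyaw -1.8 tilt [-1.     0.006  0.006] F [-0.5 -0.6  0.5] grip 13.9 q6 -0.21
shift now [ 76.8   5.  -23. ]
turn x -0.8 shift after turn [ 76.8   5.3 -23. ]
position: [0.5145, 0.0131, 0.0223]
ft_force: [-0.3, 0.5, -0.2]
grip_width: 0.0005
[ -42.41990321 -123.79972466]
t 13.12 pos [514.5  13.1  22.3] yyaw -1.5 tilt [-1.     0.002  0.002] F [-0.3  0.5 -0.2] grip 0.5 q6 -0.16
shift now [ -1.7  -3.2 -23.6]
turn x -6.2 shift after turn [ -1.7  -0.6 -23.8]
```

```bash
python3 -m inch '[[0,[0,0,0],[-6.2,0,0]],[0,[-1.5,0,-6],[0,0,0]],[0,[0,0,-6],[0,0,0]],[0,[0,0,-5],[0,0,0]],[0,[0,0,-5],[0,0,0]]]'|sed -n '2p;4p';python3 - <<'E'
from h import *
print(T(get_obs()["position"]*1000)); go(*Wd([-43,-100]),24,4.75)
E
```

```text
position: [0.5143, 0.0363, 0.0275]
ft_force: [-0.3, -0.6, -1.3]
[ -40.72656505 -100.70068541]
t 13.75 pos [514.3  36.3  27.5] yyaw 4.8 tilt [-1.     0.006  0.003] F [-0.3 -0.6 -1.3] grip 0.5 q6 -0.23
shift now [ 3.5 -2.3 -0.7]
turn x 0.0 shift after turn [ 3.5 -2.3 -0.7]
```

```bash
python3 -m inch '[[0,[0,0,-5],[0,0,0]],[0,[0,0,-5],[0,0,0]],[0,[0,0,-4],[0,0,0]]]'|sed -n '2p;4p';python3 -m inch '[[0,[0,0,-4],[0,0,0]],[0,[0,0,-4],[0,0,0]]]'|sed -n '2p;4p';python3 - <<'E'
from h import *
print(T(get_obs()["position"]*1000)); go(*Wd([-43,-100]),24,4.75)
E
```

```text
position: [0.514, 0.0511, 0.0278]
ft_force: [0.2, -1.0, -0.1]
position: [0.5141, 0.0593, 0.0278]
ft_force: [0.6, -2.6, -1.4]
[-38.95927256 -77.71466236]
t 14.38 pos [514.1  59.3  27.8] yyaw 4.7 tilt [-1.     0.01   0.005] F [ 0.6 -2.6 -1.4] grip -0.1 q6 -0.18
shift now [ 3.9 -4.1 22.3]
turn x -0.0 shift after turn [ 3.9 -4.1 22.3]
```

```bash
python3 -m inch '[[0,[0.5,-0.4,-4],[0,0,-0.3]],[0,[0.5,-0.4,-4],[0,0,0]],[0,[0.5,-0.4,-4],[0,0,0]]]'|sed -n '2p;4p';python3 -m inch '[[0,[0,-0.4,-4],[0,0,0]],[0,[0,-0.4,-4],[0,0,0]]]'|sed -n '2p;4p';python3 - <<'E'
from h import *
print(T(get_obs()["position"]*1000)); go(*Wd([-43,-100]),24,4.75)
save("scene","h0.png",(200,150,360,300),3.5)
E
```

```text
position: [0.514, 0.0709, 0.0269]
ft_force: [1.9, -5.1, 3.7]
position: [0.513, 0.0791, 0.0268]
ft_force: [1.8, -2.3, 0.2]
[-38.4608406  -57.95302901]
t 15.0 pos [513.   79.1  26.8] yyaw 4.8 tilt [-1.     0.01   0.007] F [ 1.8 -2.3  0.2] grip 0.5 q6 -0.13
shift now [ 3.  -4.6 42. ]
turn x 0.0 shift after turn [ 3.  -4.6 42. ]
```

```bash
for i in 1; do :; done; python3 -m inch '[[0,[0,-0.4,-4],[0,0,0]],[0,[0,-0.4,-4],[0,0,0]]]'|sed -n '2p;4p';python3 -m inch '[[0,[0,-0.4,-4],[0,0,0]]]'|sed -n '2p;4p';python3 -m inch '[[0,[0,-0.4,-4],[0,0,0]]]'|sed -n '2p;4p'; python3 - <<'E'
from h import *
print(T(get_obs()["position"]*1000)); go(*Wd([-43,-100]),24,4.75)
save("wrist","h.png",None,1.5)
E
```

```text
position: [0.5124, 0.087, 0.0268]
ft_force: [2.6, -12.7, 0.6]
position: [0.5126, 0.0879, 0.0269]
ft_force: [1.7, -26.7, 1.0]
position: [0.5126, 0.0878, 0.027]
ft_force: [2.6, -25.3, -0.0]
[-38.06837803 -49.21068632]
t 15.55 pos [512.6  87.8  27. ] yyaw 5.3 tilt [-1.     0.012  0.02 ] F [  2.6 -25.3  -0. ] grip 0.9 q6 -0.1
shift now [ 3.9 -5.5 50.7]
turn x 0.6 shift after turn [ 3.9 -5.  50.7]
```

View pics/h.png

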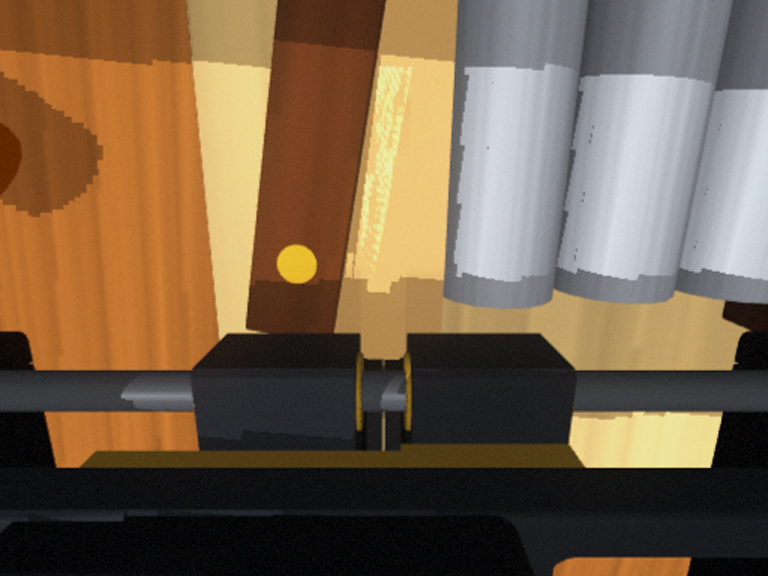

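The push met 26 N with the chock's thick end near tray y −40, which is where I expected the jam. I'll back off, lift clear and check from above.

```bash
python3 -m inch '[[0,[0,0,15],[0,0,0]],[0,[0,0,15],[0,0,0]],[0,[-50,0,0],[0,1,-0.6]],[0,[-60,0,0],[0,0,0]],[0,[-60,0,0],[0,0,0]],[0,[-40,0,0],[0,0,0]],[0,[0,0,-20],[0,0,0]],[0,[0,0,0],[0,0,0]],[0,[0,0,0],[0,0,0]]]'|sed -n '2p;4p'; python3 - <<'E'
from h import *
go(500,80,200)
im=save("wrist","i.png",(150,0,410,200),3)
for t in("chock","roller3_center","stop_block"):
  for d in imaging.cut_out("wrist",t)[:3]:
    c=max(cv2.findContours(d["pixels"].astype(np.uint8),0,2)[0],key=cv2.contourArea)
    print(t,round(d["confidence"],2),d["box"],cv2.approxPolyDP(c,3,True).reshape(-1,2).tolist())
for t in("roller1_center","roller2_center","roller3_center"):
  for d in imaging.tip_of("wrist",t)[:4]: print(t,round(d["confidence"],2),np.round(d["pixel"]),np.round(T(ray("wrist",d["pixel"],.033)*1000),1))
E
```

```text
position: [0.5058, 0.0788, 0.2401]
ft_force: [0.3, -0.4, -0.6]
t 16.73 pos [505.8  78.8 240.1] yyaw 5.2 tilt [-1.    -0.02  -0.009] F [ 0.3 -0.4 -0.6] grip 0.4 q6 -0.16
shift now [40.2 -4.8 -1.3]
chock 0.87 [265.8, 92.4, 32.7, 136.6] [[283, 25], [275, 25], [252, 152], [252, 160], [278, 161], [281, 150]]
chock 0.64 [389.6, 376.8, 25.3, 14.5] [[377, 383], [398, 383], [403, 373], [384, 372]]
roller3_center 0.66 [301.1, 95.4, 41.1, 102.4] [[314, 47], [295, 47], [285, 52], [285, 148], [313, 145], [319, 55]]
stop_block 0.87 [249.9, 96.0, 42.5, 123.7] [[245, 36], [228, 153], [248, 156], [270, 43], [268, 38]]
roller1_center 0.77 [372.  98.] [88.3 38. ]
roller1_center 0.59 [271. 161.] [-30.2 -38.4]
roller2_center 0.96 [113.  86.] [-222.    51.2]
roller2_center 0.63 [332. 100.] [41.6 35.9]
roller2_center 0.63 [489. 104.] [228.2  32.3]
roller3_center 0.56 [296. 101.] [-1.  34.4]
```

View pics/i.png

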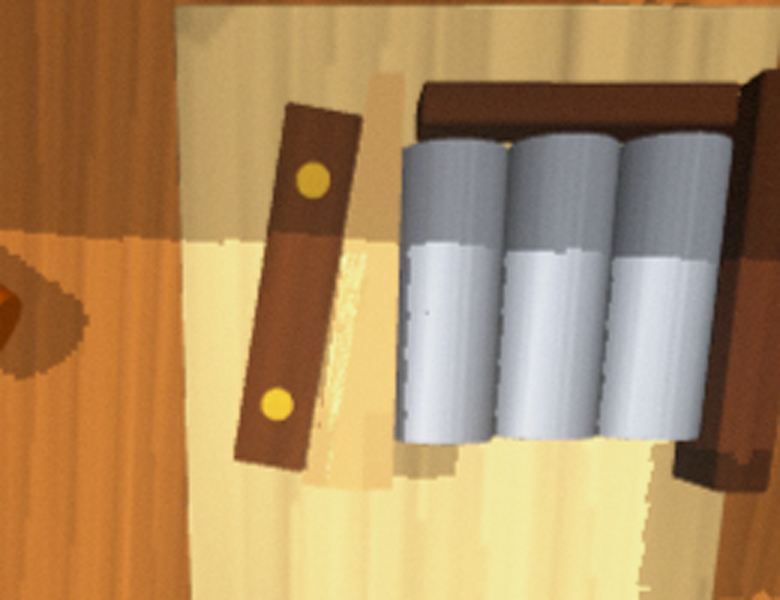

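The picture shows the chock seated between the block and roller 3, with the rollers side by side up to the fence. I'll compute the angle and positions.

```bash
python3 - <<'E'
from h import *
q=lambda p,z:np.round(T(ray("wrist",np.array(p)/3+[150,0],z)*1000),1)
a,b=q((404,76),.052),q((393,488),.052); print("flat",a,b,"rad",(a-b)[0]/(a-b)[1])
a,b=q((367,76),.052),q((303,486),.052); print("slope",a,b,(a-b)[0]/(a-b)[1])
a,b=q((361,115),.056),q((304,468),.056); print("block face",a,b,(a-b)[0]/(a-b)[1])
print("board left edge",q((177,10),.012),q((188,560),.012))
print("fence top edge",q((740,95),.056),"bottom end",q((675,472),.012),q((677,478),.012))
for n,p in[("r3L",(400,330)),("r3/2",(501,330)),("r2/1",(605,330)),("r1R",(711,330))]: print(n,q(p,.033))
print(q((700,430),.033))
E
```

```text
flat [-18.9 111.2] [-18.8 -37.2] rad -0.0006738544474393387
slope [-32.2 111.1] [-54.8 -36.7] 0.15290933694181322
block face [-34.2  97.4] [-54.3 -29.1] 0.158893280632411
board left edge [-106.4  145.9] [-108.7  -76.7]
fence top edge [ 99.8 104. ] bottom end [108.1 -34.6] [109.3 -37.2]
r3L [-16.4  24.2]
r3/2 [24.3 24.5]
r2/1 [66.  24.7]
r1R [108.3  24.9]
[108.4 -14.7]
```

```bash
python3 -c "
from rig import robot
print(robot.hand_in())"
```

```text
the job is handed in; nothing more can be done
None
```

I gripped the chock near its thick end and fed it thin end first into the gap, flat side along roller 3. I then let go and pushed the thick end with the shut fingers until it stopped. The job is handed in at about 17 s of the 67 s allowed; no verdict was reported.

- **Push:** resistance rose steeply to about 26 N and the chock went no further. That is above the 14 N needed to jam it and well below the 60 N limit.
- **Chock:** in the last wrist picture, taken after backing off, it lies straight. Its flat side is within about 0.001 rad of the tray's y axis as measured, perhaps 0.01 rad allowing for error. The thick end stayed at tray y of about −37 to −40 mm after release.
- **Rollers:** the row spans from the chock to the fence with no visible gap. I measured 125 mm across, against 126 mm if closed.
- **Disagreement:** tray x readings in that last picture run about 2.5–3 mm too high (fence face 108 instead of 105, board edge −107 instead of −110). I judged the slack relative to the fence for that reason. The network's roller centres also scattered: roller 1 at 88, roller 2 at 42, roller 3 at −1.
- **Not measured:** I could not read the contact force after release. That the chock stays jammed is inferred from the push force and from it not moving afterwards. I never moved near the cup, key or bellows corner and stayed over 100 mm from the mallet, but I did not re-measure any of them at the end.

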